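# Snap the retaining ring onto the tinting carousel's spindle

## Robot

A 6-joint arm with a two-finger parallel gripper is mounted at the origin on the work surface. World frame = base frame: x ahead of the robot, y to its left, z up, the work surface at z = 0. Lengths are in mm, angles in rad, forces in N, time in s.
With the tool pointing down it reaches from about 300 to 775 mm from the base axis. Payload 14.6 kg.
Tool frame: the origin (TCP) lies at the very end of the fingers, on their centre line; the grasp point (between the pads) lies manip.grip_depth behind it (manip.grip_depth is the distance from the TCP to the grasp point, in mm); x points along the fingers, z is the direction in which the jaws open and shut, and the axes are right-handed (so a half turn about x gives the same grasp; the last joint's range is limited). The gripper opens to 94 mm and grips with 3 to 60 N. Pads are 16 mm wide; open, the fingers measure 119 mm over their backs; the gripper's body (75 mm by 177 mm) begins 78 mm behind the grasp point.
Start: joints at [1.124, 0.3, 1.521, -0, 1.321, -0.067], TCP at [203.901, 510.797, 205.446] pointing down, gripper open.
Joint ranges: [-3.03, 3.03], [-0.79, 2.21], [0.23, 2.52], [-1.04, 4.18], [0, 3.07], [-2.55, 2.55]. Speed limits (rad/s): [2.22, 2.22, 2.57, 3.14, 3.14, 3.14].

## Interface

Orientations are given as [roll, pitch, yaw] about the fixed x, y, z axes, in that order (R = Rz(yaw) Ry(pitch) Rx(roll)).
In Python, from cell import manip gives the robot as it stands.
- The arm moves only by the tool step_arm, never from a script. Its argument "commands" is one flat list of numbers, 7 for each row, row after row: the shift along the tool's x, y, z in m, then the turn, a rotation vector about the tool's x, y, z in degrees, then the finger opening in m, from 0 to 0.094. A call has 1 to 5 rows; each row shifts and turns the commanded pose from where the row before left it, along the tool's axes as they then stand; what a row does not reach is not made up. A row lasts 1/8 s, in which the tool goes at most 62.5 mm and 10.7 degrees, less where a joint would pass 70% of its speed; a pose out of reach is approached as far as the arm can. A call with a gripper value outside its range is refused whole. The fingers move at their own pace and stop on an object; "squeeze" is the grip in N (left out, the last holds). Time passes only in rows, so rows that do not move let the fingers close. It gives the time, the measured TCP pose, the force and the opening at its end, in the units of the state.
- manip.read_state(): the state, without advancing time (a new reading comes with each control period).
- manip.camera(name): name is "side" or "top"; returns the picture (400x640x3 uint8, red, green, blue); there is no depth.
- manip.camera_model(name): a dict with "intrinsics" (3x3 intrinsics, pixels), "origin" and "orientation" of the camera in the world. Camera axes: x right, y up, looking along -z (the intrinsics and any distortion apply to the point x, -y, -z); pixel columns grow to the right and rows downward; lengths in mm; the calibration is good to about 2 mm. A picture is of the moment at which its call begins. camera_model takes no time and is no camera call.
- manip.sign_off(): hands the job in, once; it reports no verdict.
Trained networks look in the newest picture that a camera, given by its name, has taken for a name from the list of things; names that differ only in an ending like _2 or _b are one class to them, and where a whole thing is asked for, a point or a joint stands for the part that bears it (a point fixed in the world has none). Each returns a list of dicts, best first, with "score" (0 to 1); they miss things now and then, are a little off and sometimes report something else, mostly with a low value. They report only what shows in the picture. A call takes as long as a camera call. They do not tell look-alikes from the thing itself.
- manip.find_in(thing, camera): "centre" ([row, column] in pixels, amid what is visible of it).
- manip.outline_of(thing, camera): "pixels" (400x640 bool, what is visible of it) and "centre" ([row, column] in pixels, amid what is visible of it).
The state is a dict: "clock": time; "joints": joint angles; "qd": joint speeds; "effort": joint torques, N m; "eef_pos": TCP position; "eef_rot": TCP orientation; "wrist_force": force on the tool from outside, world axes, zero at the start; "moment": the same for the moment, N m; "finger_gap": finger opening in mm.
Only numpy, scipy, OpenCV 4.12 (cv2) and the standard library are available. Lean on these libraries where they do the work, as an engineer would, in place of code of your own. Each camera call takes 0.05 s, during which the arm holds its last target. There are 200 camera calls.

## Task

Take the red ring pliers from their slotted wooden stand, put the tips into the two eyes of the snap ring that lies on the shoulder of the carousel spindle, spread it, press it down over the shoulder against the sprung brass washer as far as it will go, and let it close into the groove so that the washer is held down under it. Work the ring only through the pliers, never with the fingers, then slide the pliers back down into the slot of their stand and let go. Leave the other things on the table where they are.

Things in the scene. Friction and masses are not known exactly. Their poses are not given: they have to be found in the camera images.
- hub: Carousel hub, fixed, upright: steel flange of diameter 150 mm, white housing of diameter 120 mm up to 46 mm, then a steel spindle on its axis. Origin: centre of its underside on the table, z up. Round the spindle, at a height set differently each time, sits a collar of diameter 68 mm with a broad sprung brass washer of diameter 104 mm, 3 mm thick, on top.
- shoulder (a point): Centre of the spindle's shoulder, 100 mm above the hub's origin: the flat top of its land (diameter 60 mm, sharp edge) on which the ring lies; a pilot of diameter 52 mm rises 5.5 mm more. Under the land is the groove, floor diameter 52 mm, 10 mm high. Its depth differs each time and is not told: its upper edge is 9 to 17 mm below the shoulder. Feel for it with the washer.
- washer_axis (a point): A point on the spindle's axis 20 mm below the shoulder, near the sprung brass washer (not at its top). The washer hides the groove: at rest its top is 2 mm below the groove's upper edge; it presses down 7.5 mm to a hard stop (spring 4 N at rest, 9 N at the stop). With it at the stop a ring lying on it is level with the groove; pressed under 5.5 mm, the ring still faces the land and cannot close.
- ring: Dark steel snap ring, 7 mm thick, 56 to 64 mm inside, 76 mm outside, 75 g, loose, flat on the shoulder. Origin: ring centre at its underside, z up, x towards the gap between the eyes. A back arc with two sprung arms hinged at x = -26, y = +/-21.5 mm. Closed it overlaps the land by about 2 mm; it passes when both arms are open 0.11 rad or more (eyes 6.5 mm farther out each).
- ring_left_eye (a point): Centre of the left eye at the ring's upper face: a square through hole of 9.5 mm in a lug 17.5 mm square, 7 mm thick, at x = 33, y = +20.5 mm of the closed ring. The spring force at each eye is 2.5 to 5 N, inwards.
- ring_right_eye (a point): Centre of the right eye at the ring's upper face, at x = 33, y = -20.5 mm of the closed ring; as the left.
- ring_left (a joint): Opening of the ring's left arm (+y), rad; 0 = closed as made, 0.25 = stop; it springs towards 0. In the groove it reads about 0.
- ring_right (a joint): Opening of the ring's right arm (-y), rad; 0 = closed, 0.25 = stop; it springs towards 0.
- pliers: Red-gripped ring pliers, 170 g, loose, upright in the stand, 111 mm tall, 20 mm thick (x). Squeezing the grips together moves the tips apart by as much. Origin: lower end of the tips, midway; z up, y from tip to tip and grip to grip; a half turn about z is the same. Tip pins of diameter 5 mm, z = 0 to 6.5 mm, at y = +/-19.5 mm when open; above each a flat sole 20 x 12 mm presses on the ring.
- pliers_grip (a point): Middle of the grips, 92 mm above the origin. Grips: flat pads 20 mm wide, z = 70 to 111 mm, outer faces 66 mm apart; under them a finger guard out to y = +/-43 mm, top at z = 70. Squeezed to 61 to 65 mm the pins fit the closed ring's eyes; squeezed to the stop, 42 mm, they stand at +/-31.5 mm and open the ring enough. Return spring 5 N, 11.5 N at the stop; grip there with 30 to 60 N.
- stand: Wooden slotted stand for the pliers, fixed, 70 x 100 mm, 46 mm high. Origin: centre of its underside on the table. The slot in its top is 62 mm along y, 24 mm along x, centred; ledges 18 mm above the table carry the pliers' soles (the pins hang between them in a channel 9 mm wide). Home, the pliers' origin lies 11.5 mm above the stand's, y along y.
- tray: Bystander, fixed: blue parts tray 100 x 140 mm, 30 mm high, with spare washers. Origin: centre of its underside. It and the stand can be on either side of the hub.
- pot_green: Bystander: white sample pot with lime lid, diameter 64, height 60 mm. Origin: centre of its underside.
- pot_red: Bystander: white sample pot with red lid, diameter 64, height 60 mm. Origin: centre of its underside.
- brush: Bystander: paint brush lying on the table. Origin under its middle.
- spanner: Bystander: spanner lying on the table. Origin under its middle.
- plug: Bystander: black plug, diameter 40, height 35 mm. Origin: centre of its underside.
- tint_bottle: Bystander: white colorant bottle with yellow cap, diameter 50, height 130 mm. Origin: centre of its underside.
Things that resemble listed ones, but are neither listed nor needed, are in the scene too. There is more than one size of the pliers; the one meant has the size given above. What is shaped like the stand but orange is not meant.

How it is judged (in metres and radians):
On the way, in this order (a step that is already met when the one before it is completed fails the run):
1. the ring is spread by the pliers (value of joint each of ring_left, ring_right above 0.09 rad and contact force between pliers and ring above 1 N), for 0.1 s.
2. the ring has closed in the groove (value of joint each of ring_left, ring_right below 0.035 rad and z of ring in the frame of hub between 0.07 and 0.087 m and horizontal distance between ring and hub below 0.006 m and angle between ring's own z axis and vertical below 0.07 rad), for 0.2 s.
3. the pliers are back in the slot (x of pliers in the frame of stand between -0.006 and 0.006 m and y of pliers in the frame of stand between -0.01 and 0.01 m and z of pliers in the frame of stand below 0.0145 m and angle between the y axis of pliers and the y axis of stand, either way round below 0.15 rad and angle between pliers's own z axis and vertical below 0.15 rad), for 0.2 s.
At the end, for the whole second after the job is handed in: Ring closed in the groove: both arms under 0.035 rad, underside 70 to 87 mm above the hub's, within 6 mm of its axis, level within 0.07 rad. Pliers at rest in the slot: origin within 6 mm in x, 10 mm in y, at most 14.5 mm above the stand's, aligned and upright within 0.15 rad (all of step 2 and all of step 3 and linear speed of each of ring, pliers below 0.02 m/s); the robot touches nothing.
It fails at once if the fingers press on the snap ring (contact force between the fingers and ring above 1 N).
It fails at once if a pot, the brush, the spanner, the plug or the bottle is moved by more than 30 mm (distance of any of pot_green, pot_red, brush, spanner, plug, tint_bottle from where it was at the start of the episode above 0.03 m).
It also fails if it takes over 58 s, if anything falls off the work surface, if the arm or the gripper's body presses on something with over 40 N, if the wrist force passes 120 N, or if a joint passes its speed limit or range.

## Working session

There is one attempt and no reset: what is moved stays moved. The work goes in short steps, Python scripts to look and compute and a tool call to move; the robot and the scene stay as the last step left them, time stands still between calls to the robot, and variables do not carry over. Pictures are saved under pics/ and viewed, about 8 in all and at most 12, crops included, and the job is handed in when it is done.

Besides the shell and the picture viewer there is one more tool, called after "Call:" as name(argument=value, ...), one argument or row to a line, values as JSON. step_arm: Moves the arm, as the interface text tells. Its arguments: {"type":"object","properties":{"commands":{"type":"array"},"squeeze":{"type":"number"}},"required":["commands"]}

```bash
mkdir -p pics; ls; cat > h.py <<'E'
import numpy as np, cv2
from cell import manip
def cam(n):
    m=manip.camera_model(n); return m
def ori(m):
    R=np.array(m["orientation"])
    if R.shape!=(3,3):
        from scipy.spatial.transform import Rotation as Ro
        R=Ro.from_euler('xyz',R.ravel()).as_matrix() if R.size==3 else R
    return R
def proj(n,P):
    m=cam(n);R=ori(m);p=(np.atleast_2d(P)-np.array(m["origin"]))@R
    p=p*[1,-1,-1];q=p@np.array(m["intrinsics"]).T
    return q[:,:2]/q[:,2:]   # col,row
def back(n,rc,z):
    m=cam(n);R=ori(m)
    d=np.linalg.inv(np.array(m["intrinsics"]))@[rc[1],rc[0],1];d=R@(d*[1,-1,-1])
    o=np.array(m["origin"]);return o+d*(z-o[2])/d[2]
def shot(n,f):
    im=np.array(manip.camera(n));cv2.imwrite('pics/'+f,im[:,:,::-1]);return im
E
python3 - <<'E'
from h import *
for n in("top","side"): print(cam(n)); shot(n,n+'0.png')
for n in("top","side"):
  for t in("hub","ring","ring_left_eye","ring_right_eye","shoulder","pliers","pliers_grip","stand"):
    print(n,t,[(np.round(d["centre"],1).tolist(),round(d["score"],2)) for d in manip.find_in(t,n)])
a=cv2.imread('pics/top0.png');b=cv2.imread('pics/side0.png')
print(manip.read_state(),manip.grip_depth)
E
```

```text
pics
{'intrinsics': array([[363.1229572 ,   0.        , 311.80492233],
       [  0.        , 363.1229572 , 195.98768408],
       [  0.        ,   0.        ,   1.        ]]), 'origin': array([ 387.55655622,   -4.28755523, 1173.32127025]), 'orientation': array([ 0.13446827,  0.01590218, -1.56049206])}
{'intrinsics': array([[476.28578568,   0.        , 327.5362699 ],
       [  0.        , 476.28578568, 195.48588986],
       [  0.        ,   0.        ,   1.        ]]), 'origin': array([201.31005247, 968.47779411, 885.54718597]), 'orientation': array([ 0.8929814 , -0.0166946 , -2.82433651])}
top hub [([183.4, 297.3], 0.65)]
top ring [([184.9, 296.0], 0.63), ([123.5, 338.2], 0.29)]
top ring_left_eye [([176.5, 305.3], 0.47), ([138.3, 249.1], 0.16)]
top ring_right_eye [([186.5, 290.7], 0.64)]
top shoulder [([181.7, 296.4], 0.79)]
top pliers [([206.9, 237.4], 0.64), ([174.0, 216.1], 0.64)]
top pliers_grip [([204.6, 236.6], 0.53), ([123.5, 340.0], 0.45)]
top stand [([281.2, 200.1], 0.74), ([210.9, 240.9], 0.63)]
side hub [([220.3, 285.5], 0.93)]
side ring [([195.6, 297.1], 0.7), ([253.7, 295
[... 393 characters left out ...]
93), ([352.7, 375.6], 0.91)]
{'clock': 0.9, 'joints': array([ 1.12438454e+00,  2.99875004e-01,  1.52101941e+00,  1.75219446e-05,
        1.32068308e+00, -6.66127567e-02]), 'qd': array([ 1.34069581e-03,  1.49259725e-03, -2.17551661e-03, -5.91599403e-05,
        1.49504678e-03,  1.78031098e-04]), 'effort': array([ 5.09441379e-04, -5.31667972e+01, -3.52907431e+01,  7.09283212e-02,
        2.12554762e-02,  7.01603017e-05]), 'eef_pos': array([203.90308277, 510.79309657, 205.45107872]), 'eef_rot': array([0.77546092, 1.57077357, 1.96645388]), 'wrist_force': array([-0.20041547,  0.54116931, -0.50755641]), 'moment': array([-0.03744275, -0.01364147, -0.05161168]), 'finger_gap': 93.95738521878762} 18.8
```

```bash
python3 - <<'E'
import cv2
a=cv2.imread('pics/top0.png');b=cv2.imread('pics/side0.png')
cv2.imwrite('pics/top0c.png',cv2.resize(a[80:330,140:440],None,fx=2.4,fy=2.4,interpolation=cv2.INTER_CUBIC))
E
```

```text
(no output)
```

View pics/side0.png

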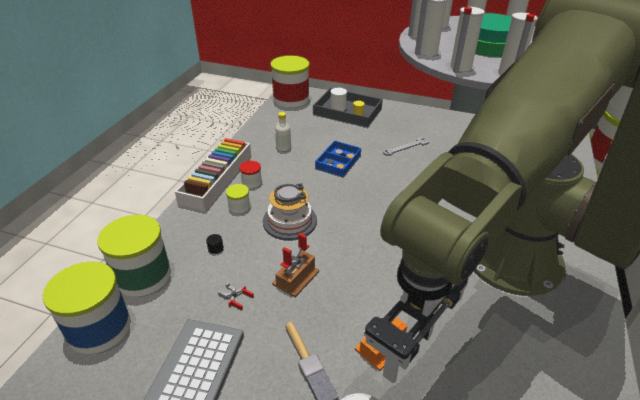

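View pics/top0c.png

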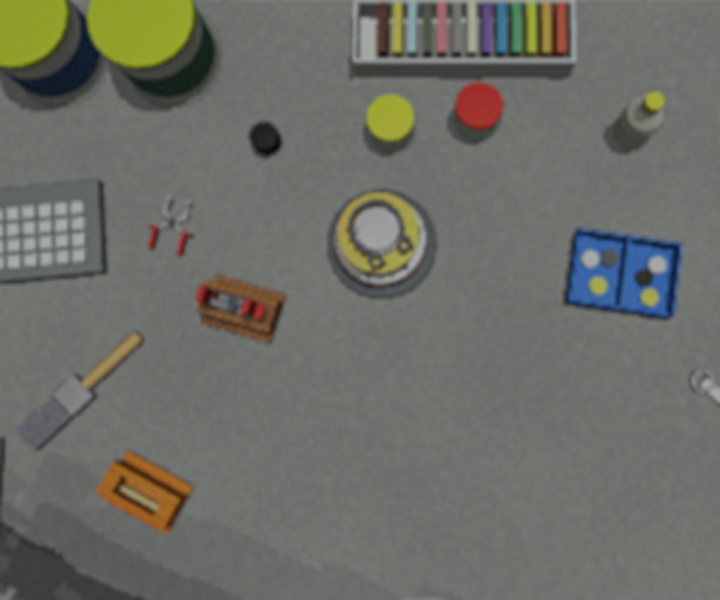

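```bash
cat >> h.py <<'E'
def avg(n,k=4): return np.mean([np.array(manip.camera(n)) for _ in range(k)],0).astype(np.uint8)
def panel(im,c,r,s=6,w=66,h=50,marks=()):
    c0,r0=int(c-w//2),int(r-h//2)
    p=cv2.resize(im[r0:r0+h,c0:c0+w,::-1],None,fx=s,fy=s,interpolation=cv2.INTER_CUBIC)
    for k in range(0,w,10): cv2.putText(p,str(c0+k),(int((k+.5)*s)-8,8),0,.3,(255,255,255)); cv2.line(p,(int((k+.5)*s),10),(int((k+.5)*s),14),(255,255,255))
    for k in range(5,h,10): cv2.putText(p,str(r0+k),(0,int((k+.5)*s)+3),0,.3,(255,255,255))
    for u,v in marks: cv2.circle(p,(int((u-c0+.5)*s),int((v-r0+.5)*s)),1,(255,0,255),-1)
    return p
E
python3 - <<'E'
from h import *
t,s=avg("top"),avg("side")
cv2.imwrite('pics/t.png',t[:,:,::-1]);cv2.imwrite('pics/s.png',s[:,:,::-1])
P=np.vstack([np.hstack([panel(t,298,180),panel(t,240,206)]),np.hstack([panel(s,290,210),panel(s,296,264)])])
cv2.imwrite('pics/c1.png',P);print(P.shape)
for n,c in(("top",[183.4,297.3]),): print(back(n,c,50))
for e in([189.2,296.7],[182.1,308.7]): print(back("top",e,107))
for n in("top","side"):
  for T in("hub","ring","pliers","stand"):
    for d in manip.outline_of(T,n):
      m=np.array(d["pixels"]);r,c=np.where(m);print(n,T,round(d["score"],2),np.round(d["centre"],1),r.min(),r.max(),c.min(),c.max(),m.sum())
E
```

```text
(600, 792, 3)
[578.84863594  61.08569085  50.        ]
[551.64671751  59.27987528 107.        ]
[573.326643  23.83861  107.      ]
top hub 0.6 [183.7 300. ] 158 204 276 322 1093
top ring 0.72 [182.3 297.7] 163 190 285 311 151
top pliers 0.72 [205.9 238.2] 199 212 222 249 172
top stand 0.84 [281.4 200.2] 269 300 181 218 741
top stand 0.58 [208.5 238.7] 194 221 223 257 538
side hub 0.84 [219.  289.2] 186 238 263 316 1593
side ring 0.8 [196.  292.9] 183 201 274 305 314
side pliers 0.84 [254.2 295. ] 233 273 280 308 538
side pliers 0.8 [291.9 234.7] 283 309 218 253 393
side stand 0.85 [277.1 298.2] 251 296 273 318 1064
side stand 0.79 [349.3 374.8] 318 368 356 406 567
side stand 0.41 [218.9 290.4] 186 238 263 316 1583
```

View pics/c1.png

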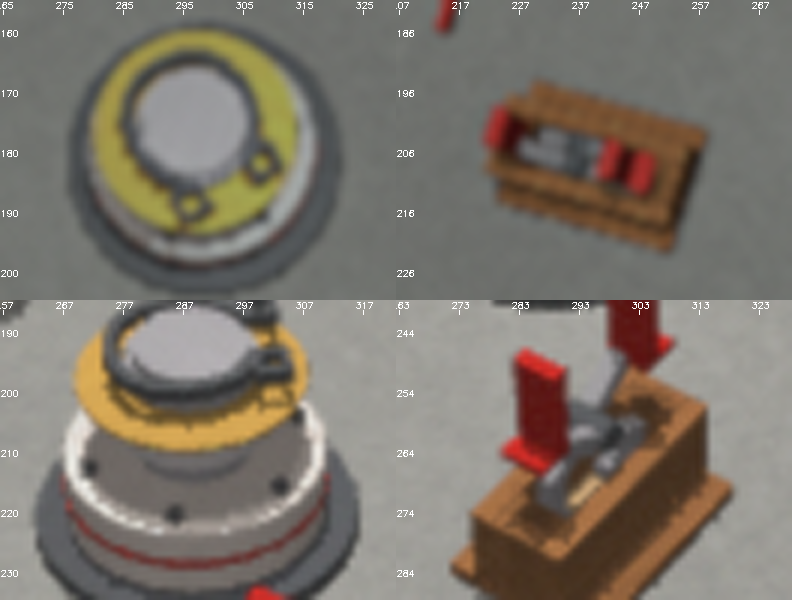

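```bash
python3 - <<'E'
from h import *
def px(c0,r0,L): return [(r0+y/6-.5,c0+x/6-.5) for x,y in L]
S=px(263,239,[(311,107),(231,70),(76,215),(161,257)])
T=px(207,181,[(134,83),(311,133),(276,222),(97,168)])
for n,L in(("side",S),("top",T)):
    Q=np.array([back(n,p,46)[:2] for p in L]);print(n,np.round(Q,1).tolist(),Q.mean(0),[round(float(np.linalg.norm(Q[i]-Q[i-1])),1) for i in range(4)],[round(np.degrees(np.arctan2(*(Q[i]-Q[i-1])[::-1])),1) for i in range(4)])
# eyes
for n,L in(("top",px(265,155,[(191,206),(263,162)])),("side",px(257,185,[(274,57)]))):
    print(n,[np.round(back(n,p,107),1).tolist() for p in L])
# pilot & masks
t=cv2.imread('pics/t.png');s=cv2.imread('pics/s.png')
for n,im,box in(("top",t,(160,195,280,315)),("side",s,(175,210,265,315))):
    r0,r1,c0,c1=box;H=cv2.cvtColor(im[r0:r1,c0:c1],cv2.COLOR_BGR2HSV).astype(int)
    m=((H[:,:,1]<40)&(H[:,:,2]>140)).astype(np.uint8)
    k,l,st,ce=cv2.connectedComponentsWithStats(m);
    for j in np.argsort(-st[1:,4])[:2]+1: print(n,'pilot',st[j],ce[j]+[c0,r0],back(n,(ce[j][1]+r0,ce[j][0]+c0),105.5))
    m=((H[:,:,0]>12)&(H[:,:,0]<35)&(H[:,:,1]>90)).astype(np.uint8)
    cs=np.vstack([c for c in cv2.findContours(m,0,1)[0] if len(c)>20]);h=cv2.convexHull(cs);e=cv2.fitEllipse(h);print(n,'washer',e,back(n,(e[0][1]+r0,e[0][0]+c0),84))
for n,im in(("top",t),("side",s)):
    m=((im[:,:,2].astype(int)>110)&(im[:,:,1]<75)&(im[:,:,0]<75)).astype(np.uint8)
    k,l,st,ce=cv2.connectedComponentsWithStats(m)
    print(n,'red',[(st[j].tolist(),np.round(ce[j],1).tolist()) for j in range(1,k) if st[j,4]>8 and 215<ce[j][0]<320 and 180<ce[j][1]<290])
E
```

```text
side [[470.2, 207.3], [508.1, 198.4], [537.1, 291.5], [498.1, 300.5]] [503.36123611 249.39976854] [97.2, 38.9, 97.5, 40.0] [np.float64(-106.7), np.float64(-13.3), np.float64(72.7), np.float64(167.0)]
top [[543.0, 276.4], [517.4, 182.5], [470.7, 199.3], [498.1, 293.9]] [507.31332097 238.04164188] [48.2, 97.3, 49.6, 98.4] [np.float64(-21.3), np.float64(-105.3), np.float64(160.2), np.float64(73.9)]
top [[552.7, 60.4, 107.0], [575.1, 25.0, 107.0]]
side [[555.2, 61.6, 107.0]]
top pilot [  8   7  18  17 229] [296.66812227 174.89082969] [595.20475505  60.15312364 105.5       ]
top pilot [25 21 10 14 33] [311.24242424 188.48484848] [554.37062505  16.08883646 105.5       ]
top washer ((17.102352142333984, 16.562761306762695), (33.20054626464844, 33.90949249267578), 173.90377807617188) [594.20626819  60.04195643  84.        ]
side pilot [  0   0  50  35 835] [289.9497006  186.38203593] [598.04644727  40.16520784 105.5       ]
side pilot [ 13  11  22  12 183] [288.14754098 191.85245902] [593.81543893  63.59698894 105.5       ]
side washer ((23.490339279174805, 22.922889709472656), (23.486316680908203, 38.96349334716797), 88.53855895996094) [594.08357818  62.50985597  84.        ]
top red [([214, 177, 4, 9, 14], [215.2, 180.9]), ([222, 199, 4, 7, 17], [223.4, 201.6]), ([241, 203, 5, 8, 20], [242.4, 206.2]), ([246, 205, 5, 8, 26], [247.8, 208.8])]
side red [([298, 233, 8, 5, 25], [301.9, 234.9]), ([283, 248, 8, 5, 20], [286.5, 250.0]), ([281, 262, 8, 6, 31], [284.8, 264.6])]
```

```bash
python3 - <<'E'
from h import *
for n,c,z in(("side",(301.9,234.9),122.5),("side",(286.5,250),122.5),("side",(284.8,264.6),81.5),("top",(223.4,201.6),122.5),("top",(242.4,206.2),122.5),("top",(247.8,208.8),81.5)): print(n,z,back(n,c[::-1],z).round(1))
t=cv2.imread('pics/t.png')[:,:,::-1];s=cv2.imread('pics/s.png')[:,:,::-1]
th=np.radians(73.3)
def stand(o,th,L):
    R=np.array([[np.cos(th),-np.sin(th),0],[np.sin(th),np.cos(th),0],[0,0,1]]);return (R@np.array(L,float).T).T+[*o,0]
def seg(a,b): return [np.array(a)+(np.array(b)-a)*k for k in np.linspace(0,1,25)]
def rect(x,y,z): 
    c=[(x,y,z),(-x,y,z),(-x,-y,z),(x,-y,z)];return sum([seg(c[i-1],c[i]) for i in range(4)],[])
L=rect(12,31,46)+rect(35,50,0)+rect(10,33,122.5)+rect(10,43,81.5)
P=[]
for o in((506,243),):
    P.append(np.hstack([panel(t,236,206,marks=proj("top",stand(o,th,L))),panel(s,296,260,marks=proj("side",stand(o,th,L)))]))
ey=[(np.array([594.5,61.5])+33*np.array([np.cos(a),np.sin(a)])+q*20.5*np.array([-np.sin(a),np.cos(a)])) for a in[np.radians(-148)] for q in(1,-1)]
circ=lambda r,z:[(594.5+r*np.cos(u),61.5+r*np.sin(u),z) for u in np.linspace(0,6.28,80)]
M=circ(26,105.5)+circ(75,0)+[(*e,107) for e in ey]
P.append(np.hstack([panel(t,298,180,marks=proj("top",M)),panel(s,290,205,marks=proj("side",M))]))
cv2.imwrite('pics/c2.png',np.vstack(P))
E
```

```text
side 122.5 [495.5 221.7 122.5]
side 122.5 [510.8 278.6 122.5]
side 81.5 [513.7 285.9  81.5]
top 122.5 [510.9 272.4 122.5]
top 122.5 [497.8 216.2 122.5]
top 81.5 [494.4 208.1  81.5]
```

View pics/c2.png

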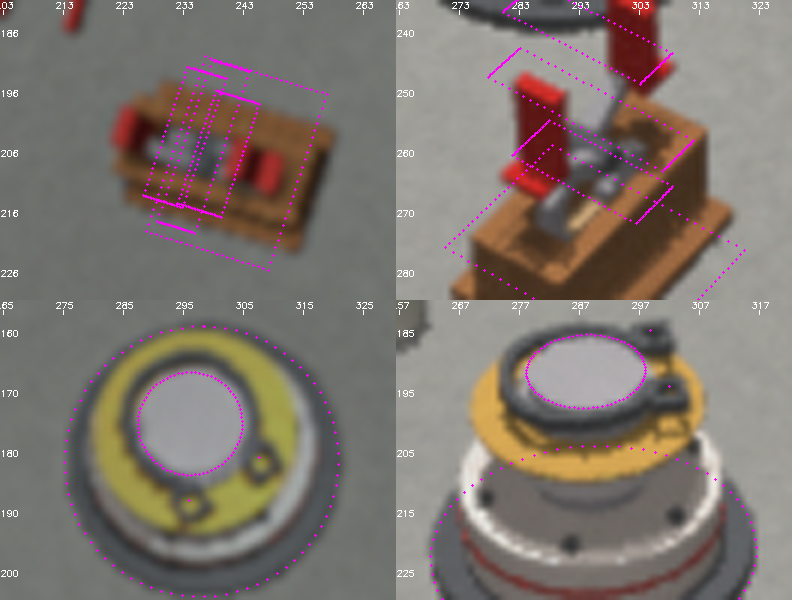

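```bash
python3 - <<'E'
from h import *
from scipy.optimize import least_squares
t=cv2.imread('pics/t.png')[:,:,::-1];s=cv2.imread('pics/s.png')[:,:,::-1]
def W(o,th,L):
    R=np.array([[np.cos(th),-np.sin(th),0],[np.sin(th),np.cos(th),0],[0,0,1]]);return (R@np.array(L,float).T).T+[*o,0]
def seg(a,b): return [np.array(a)+(np.array(b)-a)*k for k in np.linspace(0,1,25)]
def rect(x0,x1,y0,y1,z): 
    c=[(x0,y0,z),(x1,y0,z),(x1,y1,z),(x0,y1,z)];return sum([seg(c[i-1],c[i]) for i in range(4)],[])
L=rect(-12,12,-31,31,46)+rect(-35,35,-50,50,0)+rect(-10,10,25,33,122.5)+rect(-10,10,-33,-25,122.5)+rect(-10,10,33,43,81.5)+rect(-10,10,-33,-43,81.5)
o=(504.5,245.5);th=np.radians(-16)
P=[np.hstack([panel(t,236,206,marks=proj("top",W(o,th,L))),panel(s,296,260,marks=proj("side",W(o,th,L)))])]
a=np.radians(-148);M=W((594.5,61.5),a,rect(28.25,37.75,15.75,25.25,107)+rect(28.25,37.75,-25.25,-15.75,107))
P.append(np.hstack([panel(t,298,180,marks=proj("top",M)),panel(s,290,205,marks=proj("side",M))]))
cv2.imwrite('pics/c3.png',np.vstack(P))
E
```

```text
(no output)
```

View pics/c3.png

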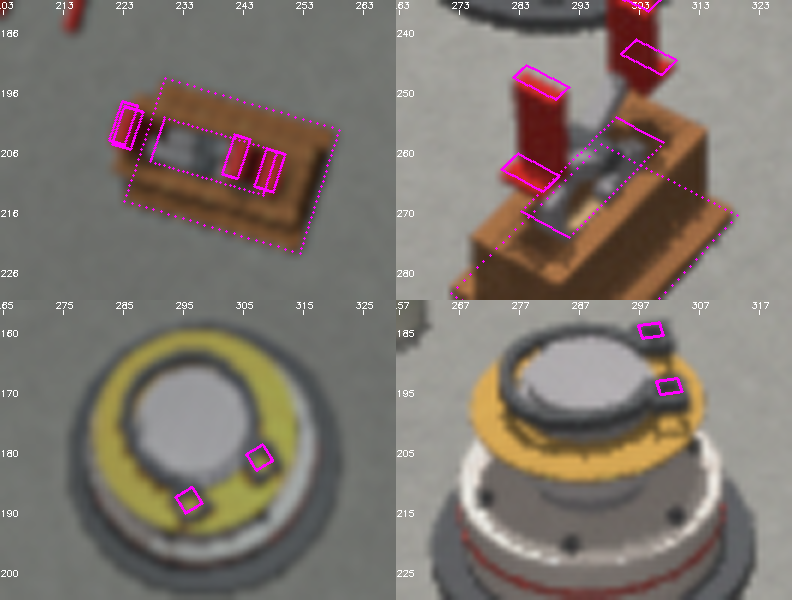

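```bash
cat >> h.py <<'E'
from scipy.spatial.transform import Rotation as Ro
def go(p,jaw=None):
    s=manip.read_state();R=Ro.from_euler('xyz',s["eef_rot"]);M=R.as_matrix()
    d=np.array(p)-s["eef_pos"];print("t",round(s["clock"],2),"pos",s["eef_pos"].round(1),"F",s["wrist_force"].round(1),"gap",round(s["finger_gap"],1),"j",s["joints"].round(2))
    print("axes x,y,z",M.T.round(3).tolist(),"jawdeg",round(np.degrees(np.arctan2(M[1,2],M[0,2])),2))
    print("world d",d.round(1),"tool d",(M.T@d).round(1))
    if jaw is not None:
        for j in(jaw,jaw+180):
            z=np.array([np.cos(np.radians(j)),np.sin(np.radians(j)),0]);x=np.array([0,0,-1.]);T=np.c_[x,np.cross(z,x),z]
            r=Ro.from_matrix(M.T@T).as_rotvec(degrees=True);print("jaw",j,"rotvec",r.round(2),"tool d after turn",(T.T@d).round(1))
E
python3 -c "
from h import *
go((504.5,245.5,200),74);go((566,44,180),-148+90)"
```

```text
t 1.7 pos [203.9 510.8 205.4] F [ 0.6 -0.   0.3] gap 93.9 j [ 1.12  0.3   1.52 -0.    1.32 -0.07]
axes x,y,z [[0.0, 0.0, -1.0], [-0.929, 0.371, -0.0], [0.371, 0.929, 0.0]] jawdeg 68.24
world d [ 300.6 -265.3   -5.4] tool d [   5.4 -377.5 -134.9]
jaw 74 rotvec [-5.76  0.    0.  ] tool d after turn [   5.4 -362.1 -172.2]
jaw 254 rotvec [174.24   0.    -0.  ] tool d after turn [  5.4 362.1 172.2]
t 1.7 pos [203.9 510.8 205.4] F [ 0.6 -0.   0.3] gap 93.9 j [ 1.12  0.3   1.52 -0.    1.32 -0.07]
axes x,y,z [[0.0, 0.0, -1.0], [-0.929, 0.371, -0.0], [0.371, 0.929, 0.0]] jawdeg 68.24
world d [ 362.1 -466.8  -25.4] tool d [  25.4 -509.4 -299.3]
jaw -58 rotvec [126.24   0.    -0.  ] tool d after turn [ 25.4  59.7 587.7]
jaw 122 rotvec [-53.76   0.     0.  ] tool d after turn [  25.4  -59.7 -587.7]
```

Call:
step_arm(
  commands=[0,0,0,-5.76,0,0,0.094,0,-0.045,-0.0215,0,0,0,0.094,0,-0.045,-0.0215,0,0,0,0.094,0,-0.045,-0.0215,0,0,0,0.094,0,-0.045,-0.0215,0,0,0,0.094],
)

```text
clock: 2.33
eef_pos: [354.3, 377.4, 205.6]
eef_rot: [-0.599, 1.57, 0.693]
wrist_force: [0.2, 0.1, -0.2]
finger_gap: 93.8
```

Call:
step_arm(
  commands=[0,-0.045,-0.0215,0,0,0,0.094,0,-0.045,-0.0215,0,0,0,0.094,0,-0.045,-0.0215,0,0,0,0.094,0,-0.045,-0.0215,0,0,0,0.094,0,0,0,0,0,0,0.094],
)

```text
clock: 2.95
eef_pos: [504.2, 244.1, 205.1]
eef_rot: [2.797, 1.57, -2.198]
wrist_force: [0.5, 0.2, 0.4]
finger_gap: 94.1
```

```bash
python3 -c "
from h import *
go((504.5,245.5,86),74)
t=avg('top',2);s=avg('side',2)
cv2.imwrite('pics/t1.png',t[:,:,::-1]);cv2.imwrite('pics/s1.png',s[:,:,::-1])
P=np.hstack([panel(t,236,200,w=66,h=60),panel(s,296,235,w=66,h=90)[:360] if 0 else panel(s,296,235,w=66,h=60)])
cv2.imwrite('pics/c4.png',P)"
```

```text
t 2.95 pos [504.2 244.1 205.1] F [0.5 0.2 0.4] gap 94.1 j [ 0.39  0.32  1.49 -0.    1.33 -0.9 ]
axes x,y,z [[-0.0, -0.0, -1.0], [-0.96, 0.279, 0.0], [0.279, 0.96, -0.0]] jawdeg 73.79
world d [   0.3    1.4 -119.1] tool d [1.191e+02 1.000e-01 1.500e+00]
jaw 74 rotvec [-0.21 -0.02 -0.01] tool d after turn [1.191e+02 1.000e-01 1.400e+00]
jaw 254 rotvec [ 1.7979e+02 -1.0000e-02  4.0000e-02] tool d after turn [ 1.191e+02 -1.000e-01 -1.400e+00]
```

Call:
step_arm(
  commands=[0.03,0,0.001,0,0,0,0.094,0.03,0,0,0,0,0,0.094,0.03,0,0,0,0,0,0.094,0.02,0,0,0,0,0,0.094,0.008,0,0,0,0,0,0.094],
)

```text
clock: 3.78
eef_pos: [501.9, 247.9, 86.7]
eef_rot: [2.217, 1.57, -2.773]
wrist_force: [-0.3, 0.6, 0.1]
finger_gap: 93.8
```

```bash
python3 -c "
from h import *
go((504.5,245.5,86),74)
t=avg('top',2);s=avg('side',2)
P=np.hstack([panel(t,236,200,w=66,h=60),panel(s,296,245,w=66,h=60)])
cv2.imwrite('pics/c4.png',P)"
```

```text
t 3.77 pos [501.9 247.9  86.7] F [-0.3  0.6  0.1] gap 93.8 j [ 0.39  0.45  1.61  0.    1.08 -0.9 ]
axes x,y,z [[-0.001, -0.0, -1.0], [-0.962, 0.274, 0.001], [0.274, 0.962, -0.001]] jawdeg 74.08
world d [ 2.6 -2.4 -0.7] tool d [ 0.7 -3.2 -1.6]
jaw 74 rotvec [ 0.08 -0.04 -0.06] tool d after turn [ 0.7 -3.2 -1.6]
jaw 254 rotvec [-1.7992e+02  9.0000e-02 -7.0000e-02] tool d after turn [0.7 3.2 1.6]
```

View pics/c4.png

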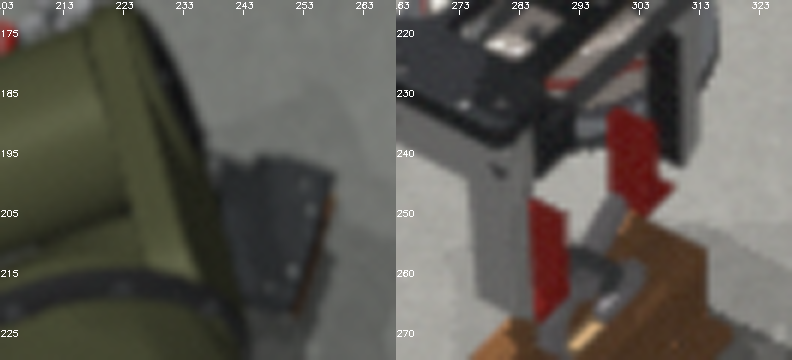

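Call:
step_arm(
  commands=[0,-0.0032,-0.0016,0,0,0,0.094,0.0005,0,0,0,0,0,0.08,0,0,0,0,0,0,0.07],
  squeeze=15,
)

```text
clock: 4.35
eef_pos: [505.5, 244.7, 87.1]
eef_rot: [-0.893, 1.571, 0.398]
wrist_force: [-0.0, -0.6, 0.7]
finger_gap: 77.5
```

```bash
python3 -c "
from h import *
go((504.5,245.5,86),74)
s=avg('side',2)
p=manip.read_state();M=Ro.from_euler('xyz',p['eef_rot']).as_matrix();g=p['finger_gap']/2
pts=[p['eef_pos']+M@[-a,w,q*g] for a in(0,30) for w in(-8,8) for q in(-1,1)]
cv2.imwrite('pics/c5.png',panel(s,296,245,w=66,h=60,s=9,marks=proj('side',pts)))"
```

```text
t 4.35 pos [505.5 244.7  87.1] F [-0.  -0.6  0.7] gap 77.5 j [ 0.39  0.45  1.61  0.    1.08 -0.91]
axes x,y,z [[0.0, 0.0, -1.0], [-0.961, 0.276, -0.0], [0.276, 0.961, 0.0]] jawdeg 73.99
world d [-1.   0.8 -1.1] tool d [1.1 1.2 0.5]
jaw 74 rotvec [-0.01  0.01  0.01] tool d after turn [1.1 1.2 0.5]
jaw 254 rotvec [ 1.7999e+02  2.0000e-02 -1.0000e-02] tool d after turn [ 1.1 -1.2 -0.5]
```

View pics/c5.png

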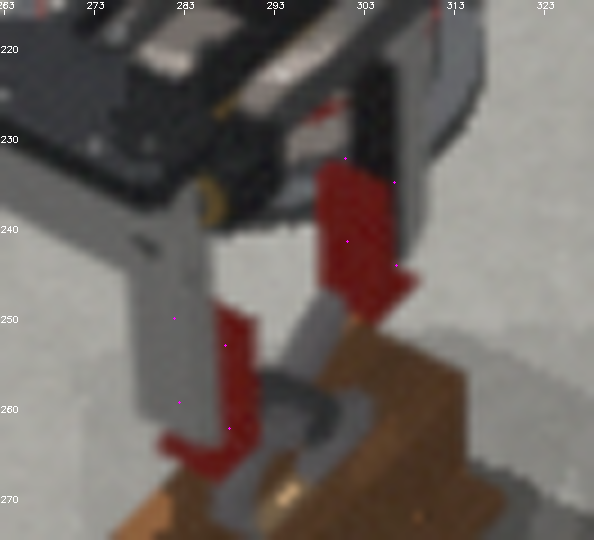

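Call:
step_arm(
  commands=[0.0018,0,0,0,0,0,0.07,0,0,0,0,0,0,0.063,0,0,0,0,0,0,0.063,0,0,0,0,0,0,0.063,0,0,0,0,0,0,0.063],
  squeeze=30,
)

```text
clock: 5.08
eef_pos: [505.4, 244.7, 85.0]
eef_rot: [2.481, 1.571, -2.51]
wrist_force: [0.1, 0.1, -1.5]
finger_gap: 62.9
```

Call:
step_arm(
  commands=[-0.01,0,0,0,0,0,0.063,-0.02,0,0,0,0,0,0.063,-0.025,0,0,0,0,0,0.063,-0.025,0,0,0,0,0,0.063,-0.025,0,0,0,0,0,0.063],
)

```text
clock: 5.7
eef_pos: [505.4, 244.8, 191.8]
eef_rot: [-0.997, 1.57, 0.294]
wrist_force: [0.6, 0.6, -1.0]
finger_gap: 63.0
```

```bash
python3 -c "
from h import *
go((566,44,215),-58)"
```

```text
t 5.7 pos [505.4 244.8 191.8] F [ 0.6  0.6 -1. ] gap 63.0 j [ 0.39  0.34  1.51 -0.    1.3  -0.91]
axes x,y,z [[0.001, 0.0, -1.0], [-0.961, 0.276, -0.001], [0.276, 0.961, 0.0]] jawdeg 74.0
world d [  60.6 -200.8   23.2] tool d [ -23.2 -113.6 -176.3]
jaw -58 rotvec [ 1.32e+02  5.00e-02 -1.00e-02] tool d after turn [-23.2 -55.  202.3]
jaw 122 rotvec [-4.8e+01  1.0e-02  4.0e-02] tool d after turn [ -23.2   55.  -202.3]
```

Call:
step_arm(
  commands=[-0.015,-0.0,-0.0,0,0,0,0.063,-0.008,-0.02,-0.03,0,0,0,0.063,0,-0.03,-0.045,0,0,0,0.063,0,-0.03,-0.05,0,0,0,0.063,0,-0.02,-0.03,0,0,0,0.063],
)

```text
clock: 6.32
eef_pos: [559.1, 65.9, 213.2]
eef_rot: [2.437, 1.57, -2.556]
wrist_force: [0.7, -0.3, -1.8]
finger_gap: 63.3
```

Call:
step_arm(
  commands=[0,-0.0136,-0.0213,0,0,0,0.063,0,0,0,-9,0,0,0.063,0,0,0,-10,0,0,0.063,0,0,0,-10,0,0,0.063,0,0,0,-10,0,0,0.063],
)

```text
clock: 6.95
eef_pos: [565.9, 44.0, 213.1]
eef_rot: [1.204, 1.57, -3.102]
wrist_force: [-0.7, 0.9, -2.3]
finger_gap: 63.0
```

Call:
step_arm(
  commands=[0,0,0,-9,0,0,0.063,0,0,0,0,0,0,0.063],
)

```text
clock: 7.2
eef_pos: [565.9, 44.0, 213.1]
eef_rot: [1.055, 1.57, -3.1]
wrist_force: [-1.0, 0.2, -1.6]
finger_gap: 63.2
```

```bash
python3 -c "
from h import *
go((566,44,185),122)
t=avg('top',2);s=avg('side',3)
cv2.imwrite('pics/t2.png',t[:,:,::-1]);cv2.imwrite('pics/s2.png',s[:,:,::-1])
P=np.hstack([panel(t,300,180,w=66,h=80),panel(s,296,180,w=66,h=80)])
cv2.imwrite('pics/c6.png',P)"
```

```text
t 7.2 pos [565.9  44.  213.1] F [-1.   0.2 -1.6] gap 63.2 j [ 0.01  0.33  1.46 -0.    1.35 -2.12]
axes x,y,z [[-0.0, -0.0, -1.0], [-0.849, -0.529, 0.0], [-0.529, 0.849, 0.0]] jawdeg 121.94
world d [  0.1   0.  -28.1] tool d [28.1 -0.1 -0. ]
jaw 122 rotvec [-0.06  0.01 -0.02] tool d after turn [28.1 -0.1 -0. ]
jaw 302 rotvec [ 1.7994e+02 -3.0000e-02 -1.0000e-02] tool d after turn [28.1  0.1  0. ]
```

View pics/c6.png

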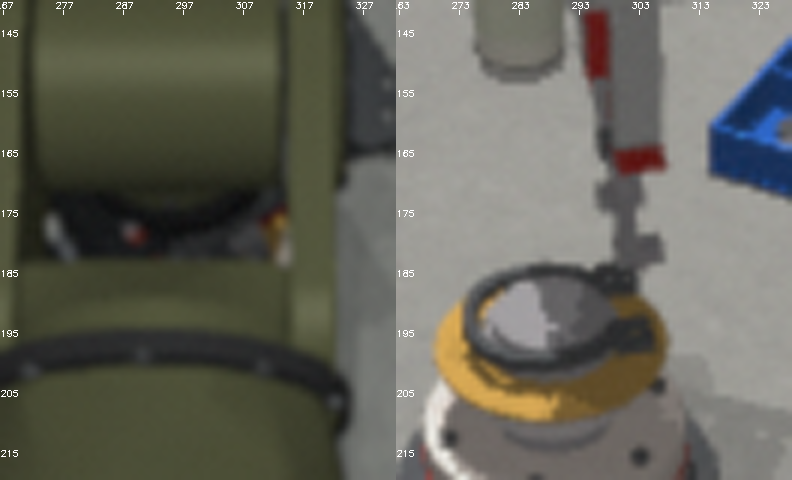

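Call:
step_arm(
  commands=[0.015,0,0,0,0,0,0.063,0.011,0,0,0,0,0,0.063,0,0,0,0,0,0,0.063],
)

```text
clock: 7.82
eef_pos: [565.5, 44.0, 185.7]
eef_rot: [1.031, 1.568, -3.123]
wrist_force: [-0.3, -0.2, -1.0]
finger_gap: 63.3
```

```bash
cat >> h.py <<'E'
def circ(cx,cy,r,z): return [(cx+r*np.cos(u),cy+r*np.sin(u),z) for u in np.linspace(0,6.28,24)]
def seg(a,b,n=20): return [np.array(a)+(np.array(b)-a)*k for k in np.linspace(0,1,n)]
def rect(x0,x1,y0,y1,z): 
    c=[(x0,y0,z),(x1,y0,z),(x1,y1,z),(x0,y1,z)];return sum([seg(c[i-1],c[i]) for i in range(4)],[])
def pl(p,off=1.1,h0=73.5):
    # pliers model points in world: tool y = pliers -x, tool z= pliers y
    M=Ro.from_euler('xyz',p['eef_rot']).as_matrix();yp=19.5+(66-p['finger_gap'])/2
    L=[]
    for q in(-1,1):
        L+=circ(0,q*yp,2.5,0)+rect(-10,10,q*yp-6,q*yp+6,6.5)
    return [p['eef_pos']+M@[h0-l[2],off+l[0],l[1]] for l in L]
E
python3 -c "
from h import *
go((566,44,185),122)
s=avg('side',5);cv2.imwrite('pics/s3.png',s[:,:,::-1])
p=manip.read_state()
a=panel(s,296,183,w=44,h=50,s=9);b=panel(s,296,183,w=44,h=50,s=9,marks=np.vstack([proj('side',pl(p)),proj('side',circ(563.9-.53*-20.5,43.5-.848*20.5,1,107)+circ(563.9-.53*20.5,43.5+.848*20.5,1,107))]))
cv2.imwrite('pics/c7.png',np.hstack([a,b]))"
```

```text
t 7.83 pos [565.5  44.  185.7] F [-0.3 -0.2 -1. ] gap 63.3 j [ 0.01  0.36  1.49 -0.    1.29 -2.12]
axes x,y,z [[-0.002, -0.0, -1.0], [-0.848, -0.53, 0.002], [-0.53, 0.848, 0.001]] jawdeg 121.98
world d [ 0.5  0.  -0.7] tool d [ 0.7 -0.4 -0.2]
jaw 122 rotvec [-0.02  0.07 -0.12] tool d after turn [ 0.7 -0.4 -0.2]
jaw 302 rotvec [ 1.7998e+02 -1.8000e-01 -1.1000e-01] tool d after turn [0.7 0.4 0.2]
```

View pics/c7.png

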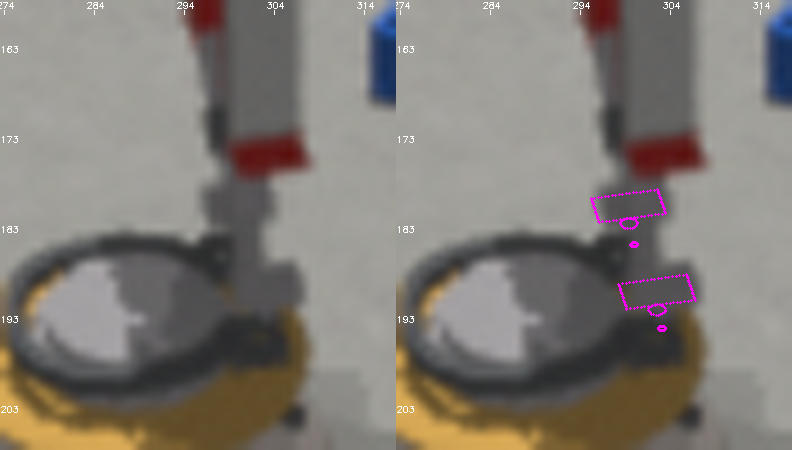

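```bash
cat > fit.py <<'E'
from h import *
from scipy.optimize import minimize
S=4
def W(o,th,L):
    c,s=np.cos(th),np.sin(th);L=np.array(L,float);return np.c_[L[:,0]*c-L[:,1]*s+o[0],L[:,0]*s+L[:,1]*c+o[1],L[:,2]]
def sil(n,v,box,ri):
    r0,r1,c0,c1=box;m=np.zeros(((r1-r0)*S,(c1-c0)*S),np.float32)
    toP=lambda L:np.round(((proj(n,W(v[:2],v[2],L))-[c0,r0]+.5)*S-.5)*16).astype(np.int32)
    u=np.linspace(0,2*np.pi,72)
    def fill(L,z0,z1,hole):
        for z in np.linspace(z0,z1,8): cv2.fillPoly(m,[toP([(x,y,z) for x,y in L])],1,shift=4)
    lug=lambda q,h:[(33-h,q*20.5-h),(33+h,q*20.5-h),(33+h,q*20.5+h),(33-h,q*20.5+h)]
    outer=[(38*np.cos(a),38*np.sin(a)) for a in u];inner=[(ri*np.cos(a),ri*np.sin(a)) for a in u]
    def layer(z):
        k=np.zeros_like(m)
        ga=np.arctan2(12,33)
        arc=[(38*np.cos(a),38*np.sin(a)) for a in np.linspace(ga,2*np.pi-ga,60)]+[(ri*np.cos(a),ri*np.sin(a)) for a in np.linspace(2*np.pi-ga,ga,60)]
        cv2.fillPoly(k,[toP([(x,y,z) for x,y in arc])],1,shift=4)
        for q in(1,-1): cv2.fillPoly(k,[toP([(x,y,z) for x,y in lug(q,8.75)])],1,shift=4)
        for q in(1,-1): cv2.fillPoly(k,[toP([(x,y,z) for x,y in lug(q,4.75)])],0,shift=4)
        return k
    for z in np.linspace(100,107,7): m=np.maximum(m,layer(z))
    k=np.zeros_like(m);cv2.fillPoly(k,[toP([(26*np.cos(a),26*np.sin(a),105.5) for a in u])],1,shift=4);m[k>0]=0
    return cv2.resize(cv2.GaussianBlur(m,(0,0),S*.5),(c1-c0,r1-r0),interpolation=cv2.INTER_AREA)
def fit(n,f,box):
    r0,r1,c0,c1=box;g=cv2.imread(f)[r0:r1,c0:c1].astype(float)[:,:,1:].mean(2)
    def cost(p):
        m=sil(n,p[:3],box,29);w=np.ones_like(m)
        return -np.corrcoef(m.ravel(),-np.minimum(g,130).ravel())[0,1]
    best=min((minimize(cost,[594.5+dx,61.5+dy,np.radians(-148+da)],method='Nelder-Mead',options=dict(initial_simplex=np.array([[594.5+dx,61.5+dy,np.radians(-148+da)],[598+dx,61.5+dy,np.radians(-148+da)],[594.5+dx,65+dy,np.radians(-148+da)],[594.5+dx,61.5+dy,np.radians(-143+da)]]))) for dx,dy,da in((0,0,0),(-2,-2,-3),(1,2,3))),key=lambda r:r.fun)
    x,y,a=best.x;print(n,best.x[:2].round(1),round(np.degrees(a),1),best.fun.round(3),"eyes mid",(x+33*np.cos(a)).round(1),(y+33*np.sin(a)).round(1))
fit("top",'pics/t.png',(160,197,283,316))
fit("side",'pics/s.png',(181,206,270,308))
E
python3 fit.py
```

```text
Traceback (most recent call last):
  File "fit.py", line 32, in <module>
    fit("top",'pics/t.png',(160,197,283,316))
    ~~~^^^^^^^^^^^^^^^^^^^^^^^^^^^^^^^^^^^^^^
  File "fit.py", line 30, in fit
    best=min((minimize(cost,[594.5+dx,61.5+dy,np.radians(-148+da)],method='Nelder-Mead',options=dict(initial_simplex=np.array([[594.5+dx,61.5+dy,np.radians(-148+da)],[598+dx,61.5+dy,np.radians(-148+da)],[594.5+dx,65+dy,np.radians(-148+da)],[594.5+dx,61.5+dy,np.radians(-143+da)]]))) for dx,dy,da in((0,0,0),(-2,-2,-3),(1,2,3))),key=lambda r:r.fun)
  File "fit.py", line 30, in <genexpr>
    best=min((minimize(cost,[594.5+dx,61.5+dy,np.radians(-148+da)],method='Nelder-Mead',options=dict(initial_simplex=np.array([[594.5+dx,61.5+dy,np.radians(-148+da)],[598+dx,61.5+dy,np.radians(-148+da)],[594.5+dx,65+dy,np.radians(-148+da)],[594.5+dx,61.5+dy,np.radians(-143+da)]]))) for dx,dy,da in((0,0,0),(-2,-2,-3),(1,2,3))),key=lambda r:r.fun)
              ~~~~~~~~^^^^^^^^^^^^^^^^^^^^^^^^^^^^^^^^^^^^^^^^^^^^^^^^^^^^^^^^^^^^^^^^^^^^^^^^^^^^^^^^^^^^^^^^^^^^^^^^^^^^^^^^^^^^^^^^^^^^^^^^^^^^^^^^^^^^^^^^^^^^^^^^^
[... 198 characters left out ...]
le "fit.py", line 22, in sil
    for z in np.linspace(100,107,7): m=np.maximum(m,layer(z))
                                                    ~~~~~^^^
  File "fit.py", line 18, in layer
    cv2.fillPoly(k,[toP([(x,y,z) for x,y in arc])],1,shift=4)
                    ~~~^^^^^^^^^^^^^^^^^^^^^^^^^^
  File "fit.py", line 8, in <lambda>
    toP=lambda L:np.round(((proj(n,W(v[:2],v[2],L))-[c0,r0]+.5)*S-.5)*16).astype(np.int32)
                            ~~~~^^^^^^^^^^^^^^^^^^^
  File "h.py", line 12, in proj
    m=cam(n);R=ori(m);p=(np.atleast_2d(P)-np.array(m["origin"]))@R
  File "h.py", line 4, in cam
    m=manip.camera_model(n); return m
ValueError: time passes only in moves, steps and waits
```

```bash
python3 - <<'E'
s=open('h.py').read()
i=s.index("def cam(n)");j=s.index("def ori(m)")
A=""
s=s[:i]+'''import os,pickle
if os.path.exists('cam.pkl'): _C=pickle.load(open('cam.pkl','rb'))
else:
    _C={n:manip.camera_model(n) for n in("top","side")};pickle.dump(_C,open('cam.pkl','wb'))
def cam(n): return _C[n]
'''+s[j:]
open('h.py','w').write(s)
E
python3 fit.py; python3 -c "
from h import *
print(manip.read_state()['clock'])"
```

```text
top [594.   59.9] -150.4 -0.488 eyes mid 565.3 43.6
side [593.6  66.4] -146.0 -0.835 eyes mid 566.2 48.0
8.075
```

Call:
step_arm(
  commands=[0.003,-0.0005,0.0003,0,0,0,0.063,0.002,0,0,0,0,0,0.063,0.001,0,0,0,0,0,0.063,0.001,0,0,0,0,0,0.063,0.001,0,0,0,0,0,0.063],
)

```text
clock: 8.7
eef_pos: [566.4, 44.5, 179.2]
eef_rot: [-2.135, 1.571, -0.005]
wrist_force: [-0.9, -0.5, -0.3]
finger_gap: 63.0
```

```bash
python3 -c "
from h import *
go((566,44,185),122);print(manip.read_state()['moment'])"
```

```text
t 8.7 pos [566.4  44.5 179.2] F [-0.9 -0.5 -0.3] gap 63.0 j [ 0.01  0.36  1.5  -0.    1.28 -2.12]
axes x,y,z [[0.0, -0.0, -1.0], [-0.848, -0.53, -0.0], [-0.53, 0.848, -0.0]] jawdeg 122.0
world d [-0.4 -0.5  5.8] tool d [-5.8  0.6 -0.2]
jaw 122 rotvec [-0.   -0.01  0.01] tool d after turn [-5.8  0.6 -0.2]
jaw 302 rotvec [1.8e+02 2.0e-02 1.0e-02] tool d after turn [-5.8 -0.6  0.2]
[0.0197665  0.15201003 0.02746822]
```

Call:
step_arm(
  commands=[0.001,0,0,0,0,0,0.063,0.001,0,0,0,0,0,0.063,0,0,0,0,0,0,0.063],
)

```text
clock: 9.07
eef_pos: [566.3, 44.5, 177.0]
eef_rot: [0.923, 1.571, 3.053]
wrist_force: [-0.2, -0.2, -2.1]
finger_gap: 63.3
```

```bash
python3 -c "
from h import *
go((566,44,185),122);print(manip.read_state()['moment'])"
```

```text
t 9.07 pos [566.3  44.5 177. ] F [-0.2 -0.2 -2.1] gap 63.3 j [ 0.01  0.36  1.5   0.    1.27 -2.12]
axes x,y,z [[-0.0, 0.0, -1.0], [-0.848, -0.53, 0.0], [-0.53, 0.848, 0.0]] jawdeg 122.0
world d [-0.3 -0.5  8. ] tool d [-8.   0.5 -0.3]
jaw 122 rotvec [-0.    0.01 -0.01] tool d after turn [-8.   0.5 -0.3]
jaw 302 rotvec [ 1.8e+02 -1.0e-02 -1.0e-02] tool d after turn [-8.  -0.5  0.3]
[ 0.07605517 -0.01766808  0.01706937]
```

Call:
step_arm(
  commands=[0.001,0,0,0,0,0,0.063,0.001,0,0,0,0,0,0.063,0.001,0,0,0,0,0,0.063,0,0,0,0,0,0,0.063],
)

```text
clock: 9.57
eef_pos: [566.3, 44.5, 174.2]
eef_rot: [-2.696, 1.571, -0.567]
wrist_force: [0.0, 0.4, -2.3]
finger_gap: 62.9
```

```bash
python3 -c "
from h import *
go((566,44,185),122);print(manip.read_state()['moment'])
s=avg('side',4);cv2.imwrite('pics/s4.png',s[:,:,::-1])
cv2.imwrite('pics/c8.png',panel(s,296,185,w=60,h=50,s=10))"
```

```text
t 9.57 pos [566.3  44.5 174.2] F [ 0.   0.4 -2.3] gap 62.9 j [ 0.01  0.37  1.51 -0.    1.27 -2.12]
axes x,y,z [[0.0, -0.0, -1.0], [-0.848, -0.53, -0.0], [-0.53, 0.848, -0.0]] jawdeg 122.0
world d [-0.3 -0.5 10.8] tool d [-10.8   0.6  -0.3]
jaw 122 rotvec [ 0. -0.  0.] tool d after turn [-10.8   0.6  -0.3]
jaw 302 rotvec [-180.   -0.   -0.] tool d after turn [-10.8  -0.6   0.3]
[ 0.10948849  0.01564892 -0.01250801]
```

View pics/c8.png

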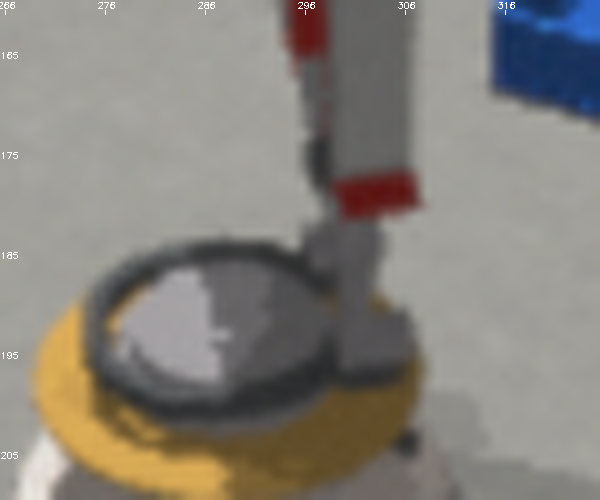

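Call:
step_arm(
  commands=[0.0005,0,0,0,0,0,0.055,0,0,0,0,0,0,0.048,0,0,0,0,0,0,0.04,0,0,0,0,0,0,0.04,0,0,0,0,0,0,0.04],
  squeeze=45,
)

```text
clock: 10.4
eef_pos: [566.3, 44.5, 173.5]
eef_rot: [1.125, 1.571, -3.029]
wrist_force: [-0.3, 0.2, -2.5]
finger_gap: 41.1
```

```bash
python3 -c "
from h import *
go((566,44,185),122);print(manip.read_state()['moment'])"
```

```text
t 10.4 pos [566.3  44.5 173.5] F [-0.3  0.2 -2.5] gap 41.1 j [ 0.01  0.37  1.51 -0.    1.27 -2.12]
axes x,y,z [[-0.0, -0.0, -1.0], [-0.848, -0.53, 0.0], [-0.53, 0.848, 0.0]] jawdeg 122.0
world d [-0.3 -0.5 11.5] tool d [-11.5   0.5  -0.3]
jaw 122 rotvec [-0.    0.   -0.01] tool d after turn [-11.5   0.5  -0.3]
jaw 302 rotvec [ 1.8e+02 -1.0e-02 -1.0e-02] tool d after turn [-11.5  -0.5   0.3]
[0.18651115 0.01363628 0.02688218]
```

Call:
step_arm(
  commands=[0.001,0,0,0,0,0,0.04,0.001,0,0,0,0,0,0.04,0.001,0,0,0,0,0,0.04,0.001,0,0,0,0,0,0.04],
)

```text
clock: 10.9
eef_pos: [566.3, 44.4, 169.5]
eef_rot: [2.125, 1.571, -2.029]
wrist_force: [0.6, -0.0, -1.7]
finger_gap: 40.8
```

Call:
step_arm(
  commands=[0.001,0,0,0,0,0,0.04,0.001,0,0,0,0,0,0.04,0.001,0,0,0,0,0,0.04],
)

```text
clock: 11.28
eef_pos: [566.3, 44.5, 166.6]
eef_rot: [-2.77, 1.571, -0.64]
wrist_force: [0.2, -1.3, -3.2]
finger_gap: 40.8
```

```bash
python3 -c "
from h import *
go((566,44,185),122);print(manip.read_state()['moment'])"
```

```text
t 11.28 pos [566.3  44.5 166.6] F [ 0.2 -1.3 -3.2] gap 40.8 j [ 0.01  0.37  1.52 -0.    1.25 -2.12]
axes x,y,z [[0.0, -0.0, -1.0], [-0.848, -0.53, -0.0], [-0.53, 0.848, -0.0]] jawdeg 122.0
world d [-0.3 -0.5 18.4] tool d [-18.4   0.6  -0.2]
jaw 122 rotvec [ 0. -0.  0.] tool d after turn [-18.4   0.6  -0.2]
jaw 302 rotvec [-1.8e+02 -0.0e+00 -1.0e-02] tool d after turn [-18.4  -0.6   0.2]
[-0.032184   -0.22740409 -0.02487535]
```

Call:
step_arm(
  commands=[0.001,0,0,0,0,0,0.04,0.001,0,0,0,0,0,0.04,0.001,0,0,0,0,0,0.04],
)

```text
clock: 11.65
eef_pos: [566.3, 44.5, 163.6]
eef_rot: [0.262, 1.571, 2.391]
wrist_force: [-0.0, 0.2, -1.5]
finger_gap: 41.1
```

Call:
step_arm(
  commands=[0.001,0,0,0,0,0,0.04,0.001,0,0,0,0,0,0.04],
)

```text
clock: 11.9
eef_pos: [566.4, 44.5, 161.9]
eef_rot: [-2.096, 1.57, 0.034]
wrist_force: [-0.6, -1.2, 1.7]
finger_gap: 41.3
```

Call:
step_arm(
  commands=[0.001,0,0,0,0,0,0.04,0.001,0,0,0,0,0,0.04],
)

```text
clock: 12.15
eef_pos: [566.4, 44.5, 159.8]
eef_rot: [-2.118, 1.57, 0.012]
wrist_force: [-0.1, 0.3, 4.6]
finger_gap: 41.3
```

```bash
python3 -c "
from h import *
go((566,44,185),122);print(manip.read_state()['moment'])
s=avg('side',4);cv2.imwrite('pics/s5.png',s[:,:,::-1])
cv2.imwrite('pics/c9.png',panel(s,296,190,w=60,h=50,s=10))"
```

```text
t 12.15 pos [566.4  44.5 159.8] F [-0.1  0.3  4.6] gap 41.3 j [ 0.01  0.38  1.52 -0.    1.24 -2.12]
axes x,y,z [[0.0, 0.0, -1.0], [-0.848, -0.53, -0.0], [-0.53, 0.848, -0.0]] jawdeg 122.0
world d [-0.4 -0.5 25.2] tool d [-25.2   0.6  -0.2]
jaw 122 rotvec [ 0.   -0.01  0.02] tool d after turn [-25.2   0.6  -0.2]
jaw 302 rotvec [-1.8e+02 -3.0e-02 -2.0e-02] tool d after turn [-25.2  -0.6   0.2]
[-0.07972629  0.21646686  0.03735034]
```

View pics/c9.png

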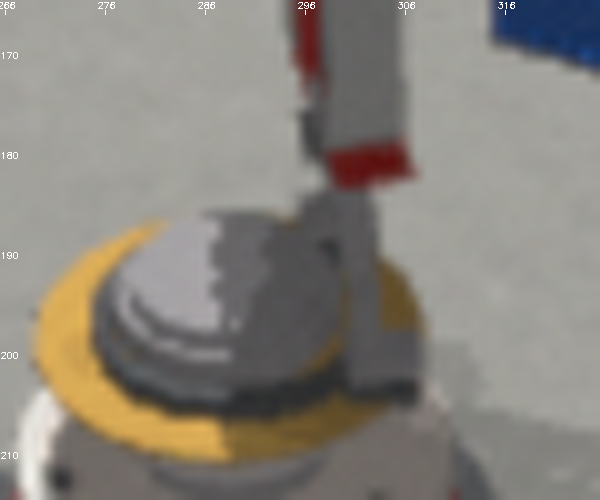

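Call:
step_arm(
  commands=[0.001,0,0,0,0,0,0.04,0.001,0,0,0,0,0,0.04,0.001,0,0,0,0,0,0.04],
)

```text
clock: 12.72
eef_pos: [566.4, 44.5, 156.7]
eef_rot: [-2.1, 1.571, 0.029]
wrist_force: [-1.6, 0.6, 6.0]
finger_gap: 41.0
```

Call:
step_arm(
  commands=[0.001,0,0,0,0,0,0.04,0,0,0,0,0,0,0.04],
)

```text
clock: 12.98
eef_pos: [566.4, 44.5, 155.8]
eef_rot: [-2.135, 1.571, -0.005]
wrist_force: [-1.1, -0.6, 5.1]
finger_gap: 40.9
```

Call:
step_arm(
  commands=[0.001,0,0,0,0,0,0.04,0,0,0,0,0,0,0.04],
)

```text
clock: 13.22
eef_pos: [566.4, 44.5, 155.1]
eef_rot: [-2.175, 1.57, -0.045]
wrist_force: [-2.5, -0.1, 8.1]
finger_gap: 41.0
```

Call:
step_arm(
  commands=[0.001,0,0,0,0,0,0.04,0,0,0,0,0,0,0.04],
)

```text
clock: 13.48
eef_pos: [566.5, 44.6, 154.9]
eef_rot: [-2.088, 1.57, 0.042]
wrist_force: [-5.6, -0.1, 15.6]
finger_gap: 41.1
```

Call:
step_arm(
  commands=[0.001,0,0,0,0,0,0.04,0,0,0,0,0,0,0.04],
)

```text
clock: 13.72
eef_pos: [566.6, 44.6, 154.7]
eef_rot: [-2.108, 1.569, 0.021]
wrist_force: [-7.5, 0.4, 22.3]
finger_gap: 41.2
```

Call:
step_arm(
  commands=[-0.001,0,0,0,0,0,0.05,0,0,0,0,0,0,0.056,0,0,0,0,0,0,0.0625,0,0,0,0,0,0,0.063,0,0,0,0,0,0,0.063],
)

```text
clock: 14.35
eef_pos: [566.4, 44.4, 153.6]
eef_rot: [3.105, 1.571, -1.049]
wrist_force: [1.8, -1.3, 3.7]
finger_gap: 63.2
```

```bash
python3 -c "
from h import *
go((566,44,185),122);print(manip.read_state()['moment'])"
```

```text
t 14.35 pos [566.4  44.4 153.6] F [ 1.8 -1.3  3.7] gap 63.2 j [ 0.01  0.39  1.53 -0.    1.23 -2.12]
axes x,y,z [[0.0, -0.0, -1.0], [-0.848, -0.53, 0.0], [-0.53, 0.848, -0.0]] jawdeg 121.99
world d [-0.4 -0.4 31.4] tool d [-31.4   0.5  -0.1]
jaw 122 rotvec [-0.01 -0.01 -0.  ] tool d after turn [-31.4   0.5  -0.1]
jaw 302 rotvec [ 1.7999e+02 -0.0000e+00  2.0000e-02] tool d after turn [-31.4  -0.5   0.1]
[-0.36320875 -0.21116706 -0.02695685]
```

Call:
step_arm(
  commands=[-0.001,0,0,0,0,0,0.063,-0.001,0,0,0,0,0,0.063,-0.001,0,0,0,0,0,0.063,0,0,0,0,0,0,0.063],
)

```text
clock: 14.85
eef_pos: [566.0, 44.5, 156.1]
eef_rot: [1.015, 1.569, -3.139]
wrist_force: [1.2, -1.8, -4.8]
finger_gap: 63.1
```

```bash
python3 -c "
from h import *
go((566,44,185),122);print(manip.read_state()['moment'])"
```

```text
t 14.85 pos [566.   44.5 156.1] F [ 1.2 -1.8 -4.8] gap 63.1 j [ 0.01  0.38  1.53  0.    1.23 -2.12]
axes x,y,z [[-0.001, -0.0, -1.0], [-0.848, -0.53, 0.001], [-0.53, 0.848, 0.001]] jawdeg 122.0
world d [ 0.  -0.5 28.9] tool d [-28.9   0.3  -0.5]
jaw 122 rotvec [ 0.    0.04 -0.07] tool d after turn [-28.9   0.2  -0.5]
jaw 302 rotvec [-1.8e+02  1.0e-01  6.0e-02] tool d after turn [-28.9  -0.2   0.5]
[-0.31064384 -0.12143097 -0.03973632]
```

Call:
step_arm(
  commands=[-0.001,0,-0.0005,0,0,0,0.063,-0.001,0,0,0,0,0,0.063,0,0,0,0,0,0,0.063],
)

```text
clock: 15.22
eef_pos: [566.6, 44.2, 158.9]
eef_rot: [-1.648, 1.57, 0.481]
wrist_force: [0.3, -0.5, -2.4]
finger_gap: 63.1
```

Call:
step_arm(
  commands=[-0.001,0,0,0,0,0,0.063,-0.001,0,0,0,0,0,0.063,0,0,0,0,0,0,0.063],
)

```text
clock: 15.6
eef_pos: [566.6, 44.1, 160.8]
eef_rot: [-1.944, 1.571, 0.186]
wrist_force: [-0.1, -0.5, -1.4]
finger_gap: 63.1
```

```bash
python3 -c "
from h import *
go((566,44,185),122);print(manip.read_state()['moment'])"
```

```text
t 15.6 pos [566.6  44.1 160.8] F [-0.1 -0.5 -1.4] gap 63.1 j [ 0.01  0.38  1.52  0.    1.24 -2.12]
axes x,y,z [[0.0, 0.0, -1.0], [-0.848, -0.53, -0.0], [-0.53, 0.848, -0.0]] jawdeg 122.0
world d [-0.6 -0.1 24.2] tool d [-24.2   0.6   0.2]
jaw 122 rotvec [ 0.   -0.01  0.01] tool d after turn [-24.2   0.6   0.2]
jaw 302 rotvec [-1.8e+02 -2.0e-02 -1.0e-02] tool d after turn [-24.2  -0.6  -0.2]
[-0.01129257  0.12676684 -0.01928776]
```

Call:
step_arm(
  commands=[-0.01,0,0,0,0,0,0.063,-0.02,0,0,0,0,0,0.063,-0.02,0,0,0,0,0,0.063,-0.005,0,0,9,0,0,0.063,0,0,0,10,0,0,0.063],
)

```text
clock: 16.23
eef_pos: [566.9, 44.2, 217.1]
eef_rot: [-1.724, 1.569, 0.069]
wrist_force: [0.0, 0.5, -1.3]
finger_gap: 63.1
```

Call:
step_arm(
  commands=[0,0,0,10,0,0,0.063,0,0,0,10,0,0,0.063,0,0,0,9,0,0,0.063,0,0,0,0,0,0,0.063],
)

```text
clock: 16.73
eef_pos: [566.7, 44.1, 216.3]
eef_rot: [-1.15, 1.57, 0.142]
wrist_force: [0.2, 0.8, -1.9]
finger_gap: 63.1
```

```bash
python3 -c "
from h import *
go((505.4,244.7,200),74)"
```

```text
t 16.73 pos [566.7  44.1 216.3] F [ 0.2  0.8 -1.9] gap 63.1 j [ 0.01  0.33  1.45  0.    1.36 -1.28]
axes x,y,z [[0.001, 0.0, -1.0], [-0.962, 0.275, -0.001], [0.275, 0.962, 0.0]] jawdeg 74.06
world d [-61.3 200.6 -16.3] tool d [ 16.3 114.  176. ]
jaw 74 rotvec [0.06 0.02 0.03] tool d after turn [ 16.3 114.2 175.9]
jaw 254 rotvec [-1.7994e+02 -5.0000e-02  2.0000e-02] tool d after turn [  16.3 -114.2 -175.9]
```

Call:
step_arm(
  commands=[0,0.02,0.03,0,0,0,0.063,0,0.03,0.046,0,0,0,0.063,0,0.03,0.046,0,0,0,0.063,0,0.022,0.036,0,0,0,0.063,0,0.012,0.018,0,0,0,0.063],
)

```text
clock: 17.35
eef_pos: [504.8, 246.7, 216.1]
eef_rot: [-0.611, 1.57, 0.687]
wrist_force: [0.0, -0.7, -2.6]
finger_gap: 63.1
```

Call:
step_arm(
  commands=[0.02,0,0,0,0,0,0.063,0.025,0,0,0,0,0,0.063,0.02,0,0,0,0,0,0.063,0,0,0,0,0,0,0.063],
)

```text
clock: 17.85
eef_pos: [505.0, 244.5, 149.9]
eef_rot: [2.206, 1.569, -2.782]
wrist_force: [-0.6, -1.0, -0.9]
finger_gap: 63.4
```

```bash
python3 -c "
from h import *
go((505.4,244.7,150),74)
s=avg('side',4);cv2.imwrite('pics/s6.png',s[:,:,::-1])
p=manip.read_state()
mk=proj('side',pl(p,1.1,72.1))
a=panel(s,290,200,w=50,h=60,s=8);b=panel(s,296,245,w=50,h=60,s=8,marks=mk)
cv2.imwrite('pics/c10.png',np.hstack([a,b]))"
```

```text
t 17.85 pos [505.  244.5 149.9] F [-0.6 -1.  -0.9] gap 63.4 j [ 0.39  0.38  1.55  0.    1.21 -0.91]
axes x,y,z [[-0.002, -0.001, -1.0], [-0.962, 0.273, 0.002], [0.273, 0.962, -0.001]] jawdeg 74.19
world d [0.4 0.2 0.1] tool d [-0.1 -0.3  0.3]
jaw 74 rotvec [ 0.19 -0.07 -0.1 ] tool d after turn [-0.1 -0.3  0.3]
jaw 254 rotvec [-1.7981e+02  1.6000e-01 -1.2000e-01] tool d after turn [-0.1  0.3 -0.3]
```

View pics/c10.png

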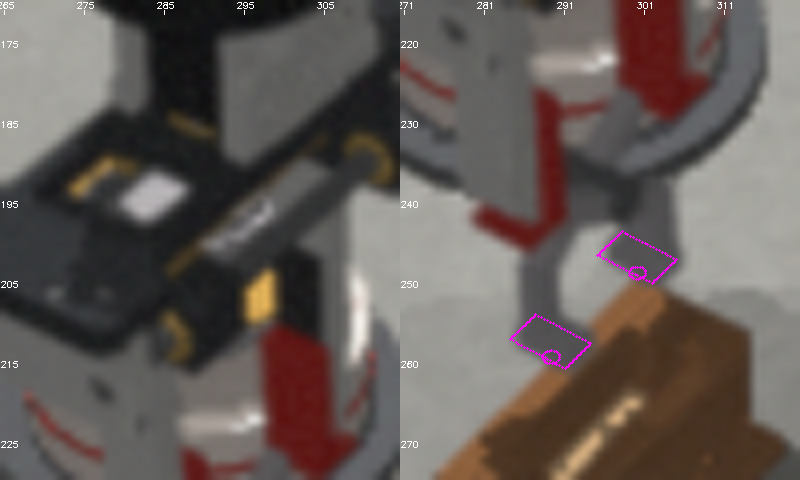

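```bash
cat > fit2.py <<'E'
from h import *
from scipy.optimize import minimize
S=4
def run(im,z0,zw,box=(158,200,278,318)):
    r0,r1,c0,c1=box;I=im[r0:r1,c0:c1].astype(float)  # RGB
    yel=np.clip((I[:,:,:2].mean(2)-I[:,:,2])/60,0,1)
    hx,hy=594.8,60.1
    def toP(L,x,y,a):
        L=np.array(L,float);c,s=np.cos(a),np.sin(a);L=np.c_[L[:,0]*c-L[:,1]*s+x,L[:,0]*s+L[:,1]*c+y,L[:,2]]
        return np.round(((proj("top",L)-[c0,r0]+.5)*S-.5)*16).astype(np.int32)
    u=np.linspace(0,2*np.pi,72)
    def model(p):
        x,y,a,ql,qr=p;m=np.zeros(((r1-r0)*S,(c1-c0)*S),np.float32)
        cv2.fillPoly(m,[toP([(52*np.cos(t),52*np.sin(t),zw) for t in u],hx,hy,0)],1,shift=4)
        for z in np.linspace(zw,105.5,5): cv2.fillPoly(m,[toP([((30 if z<100.1 else 26)*np.cos(t),(30 if z<100.1 else 26)*np.sin(t),z) for t in u],hx,hy,0)],0,shift=4)
        ga=np.arctan2(12,33);H=np.array([-26,21.5])
        for z in np.linspace(z0,z0+7,5):
            for s,q in((1,ql),(-1,qr)):
                C,Sn=np.cos(q),np.sin(q)
                def rot(L):
                    return [( -26+(X+26)*C-(Y-21.5)*Sn, s*(21.5+(X+26)*Sn+(Y-21.5)*C), z) for X,Y in L]
                th=np.linspace(ga,np.arctan2(21.5,-26),40)
                cv2.fillPoly(m,[toP(rot([(38*np.cos(t),38*np.sin(t)) for t in th]+[(29*np.cos(t),29*np.sin(t)) for t in th[::-1]]),x,y,a)],0,shift=4)
                cv2.fillPoly(m,[toP(rot([(24.25,11.75),(41.75,11.75),(41.75,29.25),(24.25,29.25)]),x,y,a)],0,shift=4)
                if z==z0+7: cv2.fillPoly(m,[toP(rot([(28.25,15.75),(37.75,15.75),(37.75,25.25),(28.25,25.25)]),x,y,a)],.7,shift=4)
            th=np.linspace(np.arctan2(21.5,-26),2*np.pi-np.arctan2(21.5,-26),30)
            cv2.fillPoly(m,[toP([(38*np.cos(t),38*np.sin(t),z) for t in th]+[(29*np.cos(t),29*np.sin(t),z) for t in th[::-1]],x,y,a)],0,shift=4)
        return cv2.resize(cv2.GaussianBlur(m,(0,0),S*.5),(c1-c0,r1-r0),interpolation=cv2.INTER_AREA)
    cost=lambda p:-np.corrcoef(model(p).ravel(),yel.ravel())[0,1]
    best=None
    for q0 in(0,.12):
        x0=np.array([hx,hy,np.radians(-148),q0,q0]);sx=np.vstack([x0]+[x0+np.eye(5)[i]*[3,3,.06,.06,.06][i] for i in range(5)])
        r=minimize(cost,x0,method='Nelder-Mead',options=dict(initial_simplex=sx,maxiter=350))
        if best is None or r.fun<best.fun: best=r
    p=best.x;print("z0",z0,"corr",round(-best.fun,4),"xy",p[:2].round(1),"a",round(np.degrees(p[2]),1),"q",p[3:].round(3))
E
python3 - <<'E'
from fit2 import *
run(cv2.imread('pics/t.png')[:,:,::-1],100,89);run(cv2.imread('pics/t.png')[:,:,::-1],80,80)
t=avg('top',4);cv2.imwrite('pics/t6.png',t[:,:,::-1])
for z in(100,92,85,80): run(t,z,min(z,89))
E
```

```text
z0 100 corr 0.9462 xy [593.7  58.8] a -140.0 q [-0.146 -0.105]
z0 80 corr 0.9494 xy [598.   60.6] a -148.0 q [-0.051 -0.019]
z0 100 corr 0.9237 xy [588.6  59.3] a -143.5 q [-0.079 -0.224]
z0 92 corr 0.9235 xy [592.1  57.8] a -137.5 q [-0.172 -0.096]
z0 85 corr 0.9337 xy [593.2  60.3] a -146.4 q [-0.047 -0.02 ]
z0 80 corr 0.945 xy [594.   59.6] a -146.6 q [-0.063 -0.002]
```

Call:
step_arm(
  commands=[0.01,-0.0003,0.0003,0,0,0,0.063,0.01,0,0,0,0,0,0.063,0.006,0,0,0,0,0,0.063,0.003,0,0,0,0,0,0.063,0,0,0,0,0,0,0.063],
)

```text
clock: 18.88
eef_pos: [505.9, 244.9, 121.5]
eef_rot: [2.2, 1.571, -2.792]
wrist_force: [0.1, 0.6, -2.2]
finger_gap: 63.4
```

Call:
step_arm(
  commands=[0.002,0,0,0,0,0,0.063,0.002,0,0,0,0,0,0.063,0.002,0,0,0,0,0,0.063],
)

```text
clock: 19.25
eef_pos: [505.9, 244.9, 115.5]
eef_rot: [0.341, 1.571, 1.632]
wrist_force: [0.8, 0.8, -1.5]
finger_gap: 63.4
```

```bash
python3 -c "
from h import *
go((505.4,244.7,85),74);print(manip.read_state()['moment'])"
```

```text
t 19.25 pos [505.9 244.9 115.5] F [ 0.8  0.8 -1.5] gap 63.4 j [ 0.39  0.41  1.59  0.    1.14 -0.91]
axes x,y,z [[-0.0, 0.0, -1.0], [-0.961, 0.276, 0.0], [0.276, 0.961, 0.0]] jawdeg 74.0
world d [ -0.5  -0.2 -30.5] tool d [30.5  0.4 -0.3]
jaw 74 rotvec [-0.  0. -0.] tool d after turn [30.5  0.4 -0.3]
jaw 254 rotvec [180.  -0.  -0.] tool d after turn [30.5 -0.4  0.3]
[ 0.02156225 -0.00223232 -0.04736948]
```

Free so far (pins below the stand top, soles about to enter). On down.

Call:
step_arm(
  commands=[0.002,0.0004,-0.0003,0,0,0,0.063,0.002,0,0,0,0,0,0.063,0.002,0,0,0,0,0,0.063,0.002,0,0,0,0,0,0.063],
)

```text
clock: 19.75
eef_pos: [505.6, 244.7, 107.7]
eef_rot: [-1.064, 1.57, 0.227]
wrist_force: [0.7, -0.5, -1.1]
finger_gap: 63.5
```

Call:
step_arm(
  commands=[0.003,0,0,0,0,0,0.063,0.003,0,0,0,0,0,0.063,0.003,0,0,0,0,0,0.063],
)

```text
clock: 20.12
eef_pos: [505.4, 244.7, 98.4]
eef_rot: [-1.232, 1.571, 0.059]
wrist_force: [-0.0, -0.6, -0.4]
finger_gap: 63.0
```

Call:
step_arm(
  commands=[0.003,0,0,0,0,0,0.063,0.003,0,0,0,0,0,0.063,0.002,0,0,0,0,0,0.063,0,0,0,0,0,0,0.063],
)

```text
clock: 20.62
eef_pos: [505.3, 244.7, 90.5]
eef_rot: [2.198, 1.57, -2.794]
wrist_force: [1.0, -0.0, -1.4]
finger_gap: 63.1
```

Call:
step_arm(
  commands=[0.002,0,0,0,0,0,0.063,0.002,0,0,0,0,0,0.063,0.001,0,0,0,0,0,0.063,0,0,0,0,0,0,0.063],
)

```text
clock: 21.12
eef_pos: [505.4, 244.7, 85.5]
eef_rot: [2.292, 1.571, -2.7]
wrist_force: [0.6, 0.0, -2.1]
finger_gap: 63.0
```

Call:
step_arm(
  commands=[0.001,0,0,0,0,0,0.063,0,0,0,0,0,0,0.063],
)

```text
clock: 21.38
eef_pos: [505.4, 244.7, 84.6]
eef_rot: [2.712, 1.571, -2.279]
wrist_force: [0.9, -0.1, -2.2]
finger_gap: 63.4
```

Call:
step_arm(
  commands=[0.001,0,0,0,0,0,0.063,0,0,0,0,0,0,0.063],
)

```text
clock: 21.62
eef_pos: [505.4, 244.7, 83.6]
eef_rot: [2.379, 1.571, -2.613]
wrist_force: [0.3, 0.1, -2.5]
finger_gap: 63.2
```

Call:
step_arm(
  commands=[0.001,0,0,0,0,0,0.063,0,0,0,0,0,0,0.063],
)

```text
clock: 21.88
eef_pos: [505.4, 244.7, 82.6]
eef_rot: [2.919, 1.571, -2.073]
wrist_force: [0.7, -1.7, -1.1]
finger_gap: 63.3
```

Call:
step_arm(
  commands=[0,0,0,0,0,0,0.068,0,0,0,0,0,0,0.075,0,0,0,0,0,0,0.094,0,0,0,0,0,0,0.094,0,0,0,0,0,0,0.094],
)

```text
clock: 22.5
eef_pos: [505.4, 244.7, 82.7]
eef_rot: [-1.047, 1.571, 0.244]
wrist_force: [0.5, 0.3, 0.1]
finger_gap: 93.8
```

Call:
step_arm(
  commands=[-0.01,0,0,0,0,0,0.094,-0.03,0,0,0,0,0,0.094,-0.04,0,0,0,0,0,0.094,-0.04,0,0,0,0,0,0.094,0,0,0,0,0,0,0.094],
)

```text
clock: 23.12
eef_pos: [506.5, 245.2, 206.4]
eef_rot: [-0.913, 1.565, 0.379]
wrist_force: [0.3, -0.6, -0.8]
finger_gap: 94.5
```

Call:
step_arm(
  commands=[0,0.05,0.02,0,0,0,0.094,0,0.05,0.02,0,0,0,0.094,0,0.05,0.02,0,0,0,0.094,0,0.05,0.02,0,0,0,0.094,0,0.03,0.02,0,0,0,0.094],
)

```text
clock: 23.75
eef_pos: [309.8, 405.0, 202.3]
eef_rot: [2.607, 1.57, -2.383]
wrist_force: [0.2, 0.6, -0.4]
finger_gap: 93.6
```

```bash
python3 - <<'E'
from fit2 import *
go((300,300,200))
t=avg('top',4);s=avg('side',4);cv2.imwrite('pics/t7.png',t[:,:,::-1]);cv2.imwrite('pics/s7.png',s[:,:,::-1])
for z in(100,85,81): run(t,z,min(z,89))
for n,im in(("top",t),("side",s)):
    im=im[:,:,::-1];m=((im[:,:,2].astype(int)>110)&(im[:,:,1]<75)&(im[:,:,0]<75)).astype(np.uint8)
    k,l,st,ce=cv2.connectedComponentsWithStats(m)
    print(n,'red',[(st[j].tolist(),np.round(ce[j],1).tolist()) for j in range(1,k) if st[j,4]>8 and 215<ce[j][0]<320 and 180<ce[j][1]<290])
for n in("top","side"):
  for T in("ring","pliers","ring_left_eye","ring_right_eye"):
    print(n,T,[(np.round(d["centre"],1).tolist(),round(d["score"],2)) for d in manip.find_in(T,n)])
# side: dark ring near the back / front vs start: darkness profile down the column through the pilot
a=cv2.imread('pics/s.png').sum(2)//3;b=cv2.imread('pics/s7.png').sum(2)//3
print('before',a[180:212,288].tolist());print('after ',b[180:212,288].tolist())
print(np.abs(cv2.imread('pics/s.png').astype(int)-cv2.imread('pics/s7.png'))[228:300,272:320].mean())
E
```

```text
t 23.75 pos [309.8 405.  202.3] F [ 0.2  0.6 -0.4] gap 93.6 j [ 0.85  0.21  1.64  0.    1.29 -0.45]
axes x,y,z [[-0.001, -0.001, -1.0], [-0.962, 0.274, 0.0], [0.274, 0.962, -0.001]] jawdeg 74.07
world d [  -9.8 -105.    -2.3] tool d [   2.3  -19.4 -103.7]
z0 100 corr 0.926 xy [589.4  58.3] a -141.2 q [-0.119 -0.163]
z0 85 corr 0.9381 xy [593.6  59. ] a -147.1 q [-0.083 -0.002]
z0 81 corr 0.945 xy [594.   59.3] a -146.2 q [-0.083  0.014]
top red [([214, 177, 5, 9, 15], [215.7, 180.4]), ([222, 199, 6, 7, 17], [224.1, 201.5]), ([241, 204, 4, 8, 21], [242.2, 207.4]), ([246, 206, 6, 8, 29], [248.0, 209.7])]
side red [([299, 232, 8, 6, 28], [302.6, 234.8]), ([307, 244, 3, 4, 9], [307.8, 245.9]), ([284, 247, 8, 6, 23], [287.2, 249.7]), ([282, 260, 8, 8, 36], [285.5, 264.2])]
top ring [([185.2, 298.2], 0.58)]
top pliers [([205.3, 238.2], 0.75)]
top ring_left_eye [([177.5, 309.8], 0.54), ([203.7, 238.3], 0.38)]
top ring_right_eye [([188.6, 293.6], 0.6)]
side ring [([200.7, 294.2], 0.62)]
side pliers [([250.9, 295.1], 0.98), ([289.4, 233.9], 0.64), ([218.3, 290.9], 0.58)]
side ring_left_eye []
side ring_right_eye [([202.4, 294.8], 0.4)]
before [157, 155, 154, 136, 96, 78, 142, 169, 174, 175, 174, 173, 174, 176, 177, 177, 176, 169, 119, 95, 54, 52, 77, 79, 75, 88, 119, 151, 154, 138, 101, 106]
after  [161, 161, 160, 157, 159, 163, 173, 177, 180, 180, 179, 179, 180, 181, 181, 181, 181, 174, 117, 105, 163, 103, 85, 80, 93, 65, 63, 111, 155, 159, 154, 119]
6.748360339506172
```

```bash
python3 -c "
from cell import manip
print(manip.sign_off(), manip.read_state()['clock'])"
```

```text
the job is handed in; nothing more can be done
the job is handed in; nothing more can be done
```

I took the pliers from the brown stand and put their tips into both eyes. I spread the ring to the pliers' stop and pressed it down until the washer bottomed out, where the force jumped from 8 to 22 N. I let the ring close, slid the pliers back into the slot, let go, moved the arm clear and handed the job in at about 24–25 s.

**Washer:** in the side camera its front edge sits about 1.5 px (roughly 4 mm) lower than at the start. It is therefore held down, which means the ring is in the groove.

**Ring:** its front edge is about 5 px (roughly 15 mm) lower, putting the underside near 84 mm. The fit in the top camera put it within about 1 mm of the hub axis.

**Arm opening, the weakest check:** the top camera gave -0.08 (left) and +0.01 rad (right), against -0.05 and -0.02 on the closed ring at the start. The fit is therefore only good to about 0.05 rad, coarser than the 0.035 rad limit. That the arms are closed rests mainly on the washer staying down.

**Pliers:** they are back in the slot at about the original height, shifted roughly 1–2 mm and within 0.05 rad in heading. I slid them in without resistance. Earlier they had slipped about 1.4 mm in the fingers while the ring closed.

**Not checked by eye:** the last picture I viewed had the hub hidden by the gripper, and my views were used up. All the final checks are from pixel measurements, and I did not check the other objects' positions at the end.

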